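# Pass the fixture block through the two-door dust lock

### The job

Send the loose wooden block through the dust lock into its clear receiving box: swing the lid of the sloping chamber right up, lay the block inside on the slope, shut the lid fully, and only then lift the gate so that the block slides out into the box. Push the gate fully down again at the end; the lid and the gate must never be open at the same time, and the other loose things stay where they are.

Things in the scene. Friction and masses are not known exactly. Their poses are not given: they have to be found in the camera images.
- hatch: the dust lock: fixed sheet-metal chute 390 mm long, 132 mm wide. Origin on the table under the gate, mid width; x points uphill along the chute (roughly to the robot's left), z up. Its slick floor rises at 30 degrees towards +x, 55 mm above the table at the origin. Uphill of the gate: the lidded chamber; downhill (x < 0): 85 mm of chute under clear plastic, then the receiving box
- chamber_center (a point): middle of the sloping chamber floor; axes as the dust lock's. Chamber inside: 155 mm along the slope, 122 mm wide, walls 55 mm high, square to the floor. The open lid overhangs the chamber, so come in leaning as the slope's normal does. A block let go here slides down onto the gate, and on into the box when the gate is up by 35 mm or more
- tray_center (a point): middle of the receiving box's floor, 10 mm above the table; axes as the dust lock's. Box inside 154 mm long, 122 mm wide, closed by a clear roof 66 mm above the table
- outer_lid (a joint): hinge angle of the lid over the chamber, rad: 0 shut (flat on the walls, parallel to the 30 degree slope), 1.75 at its stop, a little past square to the slope and 20 degrees short of upright, so it overhangs the chamber, its edge 335 mm above the table. Stiff hinge: it stays where it is left; about 4 N at the handle moves it. It may start a little ajar
- lid_hinge (a point): middle of the lid's hinge line, at the chamber's upper edge; the hinge line runs along the dust lock's y axis
- lid_handle (a point): grip point of the lid's handle, a black fin near the lid's lower edge, 18 mm thick along the dust lock's y, 26 mm along the slope, 46 mm tall off the lid; 28 mm off the lid's outer face, 18 mm below the fin's tip. With the lid shut it lies 140 mm downhill of the hinge line and 35 mm off the slope's plane through it, and turns about it. Axes turn with the lid: z off its outer face, x uphill
- inner_gate (a joint): lift of the gate at the chamber's lower end, m: 0 shut, 0.060 fully up. It slides square to the sloping floor (along the gate handle's z), stays where it is left, takes about 3 to 5 N to move
- gate_handle (a point): grip point of the gate's handle, a black fin of the same size (18 mm thick along the dust lock's y) on top of the gate; the point lies 18 mm below the fin's tip. Its z axis is the lifting direction, square to the slope, leaning 30 degrees back from vertical towards the receiving box
- block_center (a point): centre of the bevelled beech block to be passed, 105 mm long (its y axis) x 42 mm (x) x 28 mm high, lying flat on the table
- tape_measure: bystander: pocket tape measure, 77 x 32 x 60 mm, origin under its middle; it and the block stand on opposite sides of the dust lock
- steel_weight: bystander: small ground steel weight with a knob, 40 x 62 x 51 mm, origin under its middle
There are look-alikes about, which are no part of the job. Of the things that look like the part that bears block_center, the larger one is meant.

How it is judged:
By the outcome, as a careful person would: the job done as asked, in the order asked, and still so for the second after the job is handed in, with the robot touching nothing.
It also fails if it takes over 72 s, if anything falls off the work surface, if the arm or the gripper's body presses on something with over 40 N, if the wrist force passes 120 N, or if a joint passes its speed limit or range.

### The arm

A 7-joint arm with a two-finger parallel gripper is mounted at the origin on a cart in front of the work surface, level with it; the furniture and walls round the work are solid. World frame = base frame: x ahead of the robot, y to its left, z up, the work surface at z = 0. Lengths are in mm, angles in rad, forces in N, time in s.
With the tool pointing down it reaches from about 400 to 850 mm from the base axis. Payload 4.4 kg.
Tool frame: the origin (TCP) lies on the centre line of the jaws, within the pads' length; the fingertips stand 11 mm ahead of it and the grasp point (between the pads) lies 8 mm behind it; z points along the fingers, y is the line along which they close (so a half turn about z gives the same grasp; the last joint's range is limited). The gripper opens to 94 mm and grips with 3 to 60 N. Pads are 16 mm wide; open, the fingers measure 119 mm over their backs; the gripper's body (75 mm by 177 mm) begins 78 mm behind the grasp point.
Start: joints at [1.139, 0.628, 0.038, 1.517, -0.027, 0.996, -0.02], TCP at [232.531, -606.999, 216.478] pointing down, gripper open.
Joint ranges: [-3.06, 3.06], [-0.37, 2.12], [-1.25, 1.32], [0.18, 2.47], [-1.1, 4.24], [0.23, 1.98], [-2.94, 2.94]. Speed limits (rad/s): [2.57, 2.57, 3.14, 3.14, 3.14, 3.14, 3.14].

### API

Orientations are given as a 3x3 rotation matrix whose columns are the frame's x, y, z axes.
In Python, from bench import bot gives the robot as it stands.
- The arm moves only by the tool step_arm, never from a script. Its arguments are lists of equal length, an entry for each row: "translation": the shift along the world's x, y, z as a fraction of full scale, a list of three; "roll": the turn about the world's z as a fraction of full scale. A call has 1 to 10 rows; each row is the pose to reach, as a shift and turn from the pose commanded when the call began; what a row does not reach only later rows make up. Full scale, the value 1, is 50 cm for a shift and 60 degrees for a turn. A row lasts 1/12 s, in which the tool goes at most 41.7 mm and 7.16 degrees, less where a joint would pass 70% of its speed; a pose out of reach is approached as far as the arm can. A call with a number of a shift or a turn outside -1 to 1 is refused whole. A call with a gripper value outside its range is refused whole. "gripper" is the finger opening in mm, from 0 to 94, set as the call begins (left out, the last holds). The fingers move at their own pace and stop on an object; "force" is the grip in N (left out, the last holds). Time passes only in rows, so rows that repeat a pose let the fingers close. It gives the time, the measured TCP pose, the force, the opening and the grip force at its end, in the units of the state.
- bot.read_state(): the state, without advancing time (a new reading comes with each control period).
- bot.camera(name): name is "scene" or "top" or "wrist"; returns a dict with "img" (384x512x3 uint8, red, green, blue), "depth" (384x512 float32, mm along the optical axis (not along the pixel's ray), 0 where there is no reading), "vertical_fov" (degrees; the focal length in pixels is half the picture's height over the tangent of half this angle, whatever the lens; pixels are square), "cx", "cy" (the principal point, pixels), "view" (4x4, takes a point from world to camera coordinates). Camera axes: x right, y up, looking along -z (the intrinsics and any distortion apply to the point x, -y, -z); pixel columns grow to the right and rows downward; lengths in mm; the calibration is good to about 2 mm. A picture is of the moment at which its call begins.
- bot.finish_job(): hands the job in; it is judged then, once.
The state is a dict: "t": time; "joints": joint angles; "joint_velocities": joint speeds; "tau": joint torques, N m; "ee_pos": TCP position; "eef_rot": TCP orientation; "ft_force": force on the tool from outside, world axes, zero at the start; "moment": the same for the moment, N m; "width": opening from 0.0 (shut) to 1.0 (fully open); "grip_force": force on a finger pad.
Only numpy, scipy, OpenCV 4.12 (cv2) and the standard library are available. Lean on these libraries where they do the work, as an engineer would, in place of code of your own. Each camera call takes 0.05 s, during which the arm holds its last target. There are 200 camera calls.

## Working session

There is one attempt and no reset: what is moved stays moved. The work goes in short steps, Python scripts to look and compute and a tool call to move; the robot and the scene stay as the last step left them, time stands still between calls to the robot, and variables do not carry over. Pictures are saved under pics/ and viewed, at most 10 in all, crops included, and the job is handed in when it is done.

Besides the shell and the picture viewer there is one more tool, called after ">>>" as a command line: name --pt "numbers of a row" for each row, then --argument value for the rest. step_arm: Moves the arm, as the interface text tells. Its arguments: {"type":"object","properties":{"translation":{"type":"array","items":{"type":"array","items":{"type":"number","minimum":-1,"maximum":1}}},"roll":{"type":"array","items":{"type":"number","minimum":-1,"maximum":1}},"gripper":{"type":"number"},"force":{"type":"number"}},"required":["translation","roll"]}

```bash
mkdir -p pics; ls; cat > h.py <<'E'
import numpy as np, cv2
from bench import bot
def cam(n):
    c=bot.camera(n); c['f']=c['img'].shape[0]/2/np.tan(np.radians(c['vertical_fov'])/2); c['T']=np.linalg.inv(c['view']); return c
def cloud(c):
    h,w=c['depth'].shape; v,u=np.mgrid[:h,:w]; d=c['depth']
    P=np.stack([(u-c['cx'])/c['f']*d,-(v-c['cy'])/c['f']*d,-d],-1)
    return P@c['T'][:3,:3].T+c['T'][:3,3]
def proj(c,p):
    q=c['view']@np.r_[p,1]; return np.array([c['cx']+c['f']*q[0]/-q[2], c['cy']-c['f']*q[1]/-q[2]])
def save(c,n): cv2.imwrite('pics/'+n,c['img'][:,:,::-1])
E
python3 - <<'E'
from h import *
import pickle
for n in ['scene','top']:
    c=cam(n); pickle.dump(c,open(n+'.pkl','wb')); save(c,n+'0.png'); print(n,[ (k,v) for k,v in c.items() if k not in('img','depth','T')])
s=bot.read_state(); print(s['t'],s['ee_pos'],s['eef_rot'])
E
```

```text
pics
scene [('vertical_fov', 51.934152665334565), ('cx', 257.28154394064165), ('cy', 190.1099123038861), ('view', array([[-8.10512796e-01, -5.85630489e-01,  1.02925956e-02,
         4.50346771e+02],
       [ 4.00008755e-01, -5.40604922e-01,  7.40094125e-01,
        -3.30811138e+02],
       [-4.27857457e-01,  6.03972887e-01,  6.72424530e-01,
        -1.05656641e+03],
       [ 0.00000000e+00,  0.00000000e+00,  0.00000000e+00,
         1.00000000e+00]])), ('f', np.float64(394.23313511611))]
top [('vertical_fov', 48.115443620989076), ('cx', 253.2348404603568), ('cy', 193.51301278815356), ('view', array([[ 1.95519929e-02, -9.99674105e-01,  1.64135246e-02,
        -1.61230406e+01],
       [ 9.88684541e-01,  2.17739598e-02,  1.48420932e-01,
        -5.30833722e+02],
       [-1.48729950e-01,  1.33258730e-02,  9.88788058e-01,
        -1.29290500e+03],
       [ 0.00000000e+00,  0.00000000e+00,  0.00000000e+00,
         1.00000000e+00]])), ('f', np.float64(430.07249139644205))]
0.1 [ 232.35250911 -606.44706997  215.67373766] [[ 9.33814242e-01  3.57757737e-01 -6.01820836e-04]
 [ 3.57758243e-01 -9.33812978e-01  1.53668232e-03]
 [-1.22281171e-05 -1.65028220e-03 -9.99998638e-01]]
```

View pics/scene0.png

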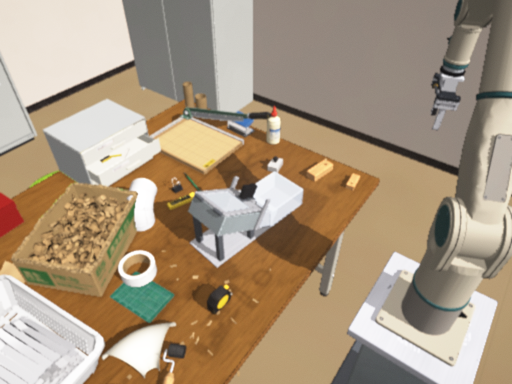

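View pics/top0.png

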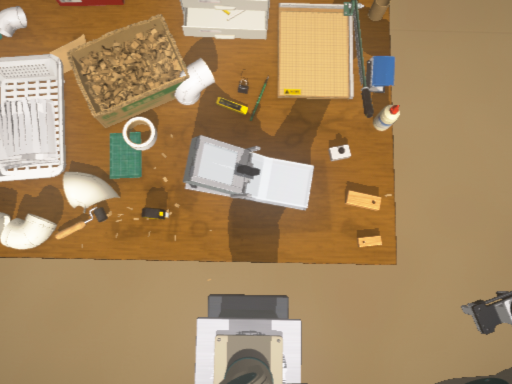

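The scene view shows the chute at about (240,210) with its box on the right. The larger beech block is at (319,170) and the smaller look-alike at (352,181). In the top view these are the hatch at (247,175), the large block at (364,200) and the small one at (370,241).

```bash
python3 - <<'E'
from h import *
import pickle
t=pickle.load(open('top.pkl','rb')); s=pickle.load(open('scene.pkl','rb'))
a=cv2.resize(t['img'][120:225,170:330],(800,525),interpolation=3); b=cv2.resize(s['img'][160:270,180:315],None,fx=5,fy=5,interpolation=3)
cv2.imwrite('pics/t1.png',a[:,:,::-1]); cv2.imwrite('pics/s1.png',b[:,:,::-1])
P=cloud(t)
# blocks by colour
hsv=cv2.cvtColor(t['img'],cv2.COLOR_RGB2HSV)
sub=P[180:255,330:395]; m=(sub[...,2]>12)&(sub[...,2]<60)
n,l,st,ce=cv2.connectedComponentsWithStats(m.astype(np.uint8))
for i in range(1,n):
    if st[i,4]>30:
        q=sub[l==i]; r=cv2.minAreaRect(q[:,:2].astype(np.float32)); print(st[i],q.mean(0),np.median(q[:,2]),r)
# hatch depth slices along top image row grid
for v in range(136,212,6): print(v,[tuple(int(x) for x in P[v,u]) for u in range(184,318,11)])
E
```

```text
[ 16  10  36  20 472] [ 520.16136669 -349.76686616   28.80084986] 29.245184631114853 ((521.4774169921875, -351.49151611328125), (106.62483978271484, 43.48030471801758), 78.75039672851562)
[ 28  56  24  11 209] [ 393.34311018 -369.48323495   20.74970988] 20.863350401745492 ((393.57373046875, -370.1472473144531), (28.22309112548828, 71.6547622680664), 7.44390344619751)
136 [(719, 222, 5), (721, 187, 0), (722, 151, 0), (722, 115, 5), (722, 79, 5), (727, 44, -6), (725, 8, 3), (726, -27, 2), (728, -63, -1), (728, -98, 2), (729, -134, 1), (730, -170, 0), (728, -205, 10)]
142 [(699, 221, 5), (657, 165, 161), (653, 132, 182), (658, 102, 165), (703, 79, 3), (705, 43, 0), (706, 8, 0), (706, -27, 1), (707, -63, 0), (708, -99, 0), (709, -134, 0), (708, -170, 5), (711, -206, 0)]
148 [(680, 220, 3), (633, 161, 189), (636, 132, 178), (640, 102, 165), (646, 71, 147), (649, 40, 137), (654, 8, 119), (686, -27, 2), (687, -63, 2), (688, -99, 1), (686, -133, 10), (689, -170, 4), (691, -206, 0)]
154 [(659, 219, 4), (617, 161, 181), (619, 131, 179), (624, 102, 159), (628, 71, 147), (633, 40, 128), (638, 7,
[... 1305 characters left out ...]
7), (538, -61, 72), (538, -94, 74), (538, -127, 76), (539, -160, 78), (552, -206, 0)]
196 [(523, 213, 3), (524, 179, 2), (525, 144, 0), (525, 109, 4), (526, 74, 7), (512, 37, 106), (507, 5, 145), (519, -28, 72), (519, -61, 74), (520, -94, 70), (521, -128, 70), (521, -160, 75), (533, -206, 1)]
202 [(504, 213, 2), (505, 178, -1), (505, 143, 7), (506, 108, 2), (508, 74, -2), (508, 39, 0), (509, 4, 2), (510, -30, 0), (505, -63, 44), (501, -94, 74), (502, -128, 73), (503, -160, 75), (514, -206, -1)]
208 [(485, 212, 3), (486, 177, 1), (486, 142, 4), (487, 107, 5), (488, 73, 1), (489, 38, 0), (490, 3, 2), (490, -31, 0), (491, -65, 4), (492, -101, 1), (493, -136, 0), (488, -165, 45), (494, -206, 0)]
```

View pics/t1.png

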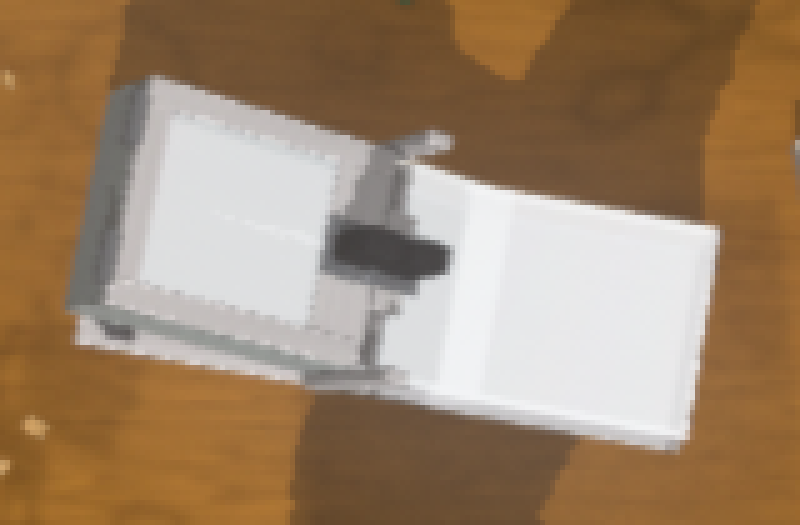

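View pics/s1.png

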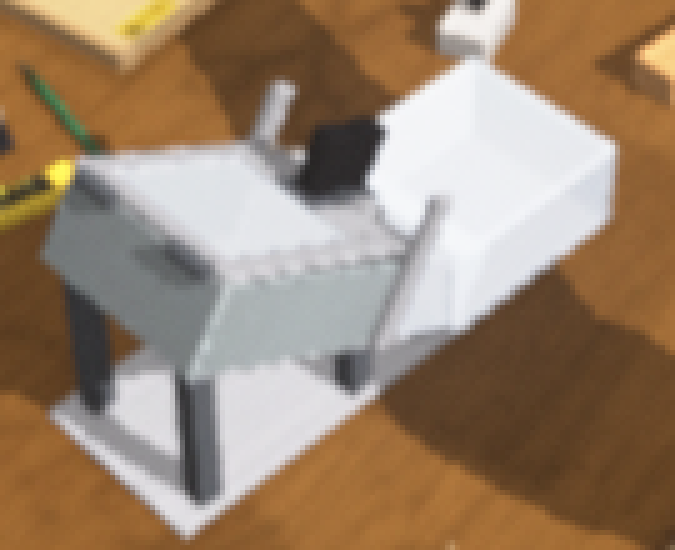

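The crops show the lid shut, or nearly so, with the chamber on the left. Two black fins stand nearly in line at mid width: lid fin at about (365,245), gate fin at about (425,255) in the top crop. The gate guide posts are at (430,145) and (350,378). Next I fit the pose.

```bash
python3 - <<'E'
from h import *
import pickle
for nm in ['top','scene']:
    t=pickle.load(open(nm+'.pkl','rb')); P=cloud(t); I=t['img'].astype(int)
    reg=(P[...,0]>470)&(P[...,0]<690)&(P[...,1]<210)&(P[...,1]>-200)&(t['depth']>0)
    # box roof
    m=reg&(P[...,2]>60)&(P[...,2]<85)&(P[...,1]<-20)
    q=P[m]; r=cv2.minAreaRect(q[:,:2].astype(np.float32)); print(nm,'box',m.sum(),np.median(q[:,2]),r)
    # chamber: lid plane
    m=reg&(P[...,2]>100)&(I.min(-1)>100); q=P[m]
    best=None
    A=np.c_[q[:,:2],np.ones(len(q))]; w=np.ones(len(q),bool)
    for _ in range(15):
        c=np.linalg.lstsq(A[w],q[w,2],rcond=None)[0]; e=q[:,2]-A@c; w=abs(e)<max(6,1.5*np.std(e[w]))
    sl=np.hypot(*c[:2]); print('lid plane',c,'slope',np.degrees(np.arctan(sl)),'dir',np.degrees(np.arctan2(c[1],c[0])),w.sum(),len(q))
    rr=cv2.minAreaRect(q[w][:,:2].astype(np.float32)); print('lid rect',rr)
    m=reg&(I.max(-1)<75)&(P[...,2]>105); q=P[m]
    k=q[q[:,2]>np.percentile(q[:,2],50)]; print('fins',m.sum(),q.mean(0),q.min(0),q.max(0),'\n',np.round(q[np.argsort(-q[:,2])[:12]]))
    v,u=np.where(m); print('px',u.min(),u.max(),v.min(),v.max(), cv2.minAreaRect(q[:,:2].astype(np.float32)))
E
```

```text
top box 2237 72.27908624052588 ((566.2589111328125, -96.40067291259766), (167.91702270507812, 133.73397827148438), 81.0507583618164)
lid plane [ 0.08229491  0.51253449 59.36601088] slope 27.433793333426333 dir 80.87818245849265 2401 2990
lid rect ((592.9072265625, 81.15612030029297), (173.50625610351562, 145.9359588623047), 80.75931549072266)
fins 125 [580.58996207  16.19737958 157.89041026] [572.03440635 -13.17007803 127.89433064] [594.4280596   44.50685841 176.1975927 ] 
 [[585.  21. 176.]
 [585.  24. 175.]
 [580.  27. 174.]
 [586.  27. 174.]
 [589.  24. 173.]
 [583.  21. 173.]
 [577.  27. 173.]
 [583.  18. 172.]
 [580.  24. 172.]
 [589.  27. 171.]
 [589.  21. 171.]
 [578.  24. 170.]]
px 237 257 166 174 ((581.8047485351562, 15.335977554321289), (59.056427001953125, 16.03386688232422), 79.25437927246094)
scene box 1096 67.76707181875588 ((562.5946044921875, -99.76422119140625), (157.0019989013672, 135.5112762451172), 81.27381896972656)
lid plane [ 0.15754944  0.3808782  18.9983176 ] slope 22.40033924102638 dir 67.52767364996609 789 2318
lid rect ((595.738037109375, 82.7181625366211), (173.7021484375, 151.63816833496094), 78.80850982666016)
fins 188 [581.75006894  32.18597701 144.49508823] [556.74068481 -14.26180997 105.69923404] [663.40976031 193.44148304 169.12247081] 
 [[580.  26. 169.]
 [576.  27. 168.]
 [581.  31. 168.]
 [586.  23. 168.]
 [589.  25. 168.]
 [579.  27. 166.]
 [585.  20. 166.]
 [592.  25. 166.]
 [585.  25. 166.]
 [587.  27. 166.]
 [580.  21. 166.]
 [590.  28. 166.]]
px 193 255 184 238 ((596.7935791015625, 85.87825012207031), (202.89161682128906, 107.99100494384766), 82.36125183105469)
```

>>> step_arm --pt "0.33 0.63 0.36" --pt "0.33 0.63 0.36" --pt "0.33 0.63 0.36" --pt "0.33 0.63 0.36" --pt "0.33 0.63 0.36" --pt "0.33 0.63 0.36" --pt "0.33 0.63 0.36" --pt "0.33 0.63 0.36" --pt "0.33 0.63 0.36" --pt "0.33 0.63 0.36" --roll '[0.5, 0.5, 0.5, 0.5, 0.5, 0.5, 0.5, 0.5, 0.5, 0.5]'

```text
t: 0.93
ee_pos: [400.0, -287.8, 398.5]
eef_rot: [[0.626, 0.78, 0.003], [0.78, -0.626, 0.0], [0.002, 0.002, -1.0]]
ft_force: [-0.1, 0.1, -0.3]
width: 1.001
grip_force: 0.0
```

>>> step_arm --pt "0.33 0.63 0" --pt "0.33 0.63 0" --pt "0.33 0.63 0" --pt "0.33 0.63 0" --pt "0.33 0.63 0" --pt "0.33 0.63 0" --pt "0.33 0.63 0" --pt "0.33 0.63 0" --pt "0.33 0.63 0" --pt "0.33 0.63 0" --roll '[0.5, 0.5, 0.5, 0.5, 0.5, 0.5, 0.5, 0.5, 0.5, 0.5]'

```text
t: 1.77
ee_pos: [563.5, 29.7, 395.6]
eef_rot: [[0.148, 0.989, -0.001], [0.989, -0.148, 0.004], [0.004, -0.001, -1.0]]
ft_force: [-0.6, -0.0, -0.8]
width: 0.999
grip_force: 0.0
```

```bash
python3 - <<'E'
from h import *
import pickle
c=cam('wrist'); pickle.dump(c,open('w1.pkl','wb')); save(c,'w1.png'); s=bot.read_state(); print(s['t'],s['ee_pos'],s['eef_rot'],s['joints'],c['T'][:3,3],-c['T'][:3,2])
E
```

```text
1.8167 [562.67407384  26.04371783 395.63651895] [[ 0.15174626  0.98841843 -0.00144465]
 [ 0.98841883 -0.15174432  0.00137014]
 [ 0.00113505 -0.00163584 -0.99999802]] [ 0.19613554  0.37940889 -0.43801993  1.47226068  0.16089643  1.32701308
 -0.40588761] [572.89473897  97.13543733 564.32573879] [-0.03681891 -0.23505754 -0.97128385]
```

View pics/w1.png

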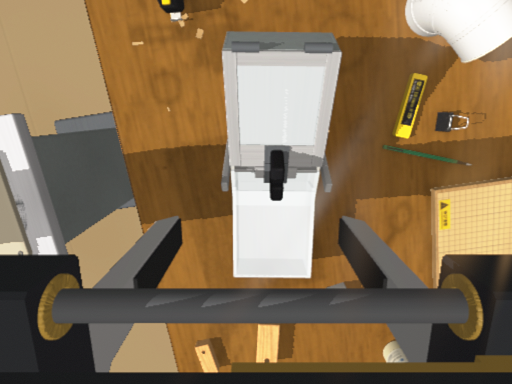

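The wrist view shows the chute upright in the frame: hinge edge at row 45, lid window (285,105), fins (277,150–200), box (273,235). The uphill direction is image up.

```bash
python3 - <<'E'
from h import *
import pickle
t=pickle.load(open('w1.pkl','rb')); P=cloud(t); I=t['img'].astype(int)
a=np.radians(80.9); U=np.array([np.cos(a),np.sin(a)]); V=np.array([-np.sin(a),np.cos(a)])
reg=(P[...,0]>470)&(P[...,0]<690)&(P[...,1]<215)&(P[...,1]>-200)&(t['depth']>0)
m=reg&(P[...,2]>50); m[290:]=0
q=P[m]; 
print('whole rect',cv2.minAreaRect(q[:,:2].astype(np.float32)))
k=q[(q[:,2]>60)&(q[:,2]<80)&(q[:,1]<-20)]; print('box',np.median(k[:,2]),cv2.minAreaRect(k[:,:2].astype(np.float32)))
x=P[...,:2]@U; y=P[...,:2]@V
yc=(566.3*V[0]-96.4*V[1]); print('yc',yc)
for off in(-35,0,35):
  print('profile',off)
  for s in range(-120,300,10):
    w=m&(abs(x-s)<5)&(abs(y-yc-off)<5)
    if w.sum()>2: print((s,round(float(np.median(P[w][:,2])),1),round(float(P[w][:,2].max()),1),round(float(I[w].mean()))),end=' ')
  print()
d=m&(I.max(-1)<60)&(P[...,2]>100); v,u=np.where(d)
print('fin',len(v), y[d].min()-yc,y[d].max()-yc)
for r in range(v.min(),v.max()+1,2):
  w=d[r]; print(r,np.where(w)[0].min(),np.where(w)[0].max(),[round(float(np.median(z[r][w])),1) for z in(x,y-yc,P[...,2])])
E
```

```text
whole rect ((573.3572387695312, 7.185333251953125), (373.4719543457031, 163.94854736328125), 81.22267150878906)
box 70.12071548035709 ((563.6248779296875, -99.17974090576172), (159.77593994140625, 132.12969970703125), 80.9559555053711)
yc -574.4188764463734
profile -35
(-90, 70.8, 71.6, 232) (-80, 69.8, 71.8, 231) (-70, 70.1, 71.6, 230) (-60, 69.5, 71.5, 230) (-50, 69.8, 72.3, 237) (-40, 69.8, 72.1, 239) (-30, 70.1, 72.1, 239) (-20, 70.2, 71.5, 238) (-10, 69.9, 72.2, 238) (0, 69.5, 71.6, 238) (10, 69.9, 71.4, 238) (20, 70.0, 72.7, 239) (30, 69.8, 71.8, 240) (40, 69.8, 71.7, 243) (50, 70.7, 73.7, 246) (60, 75.8, 78.3, 246) (70, 80.8, 83.7, 231) (80, 86.5, 91.0, 230) (90, 92.4, 95.5, 226) (100, 98.1, 112.0, 183) (110, 111.3, 119.6, 118) (120, 120.0, 124.5, 133) (130, 439.4, 464.8, 107) (140, 131.1, 134.5, 201) (150, 492.2, 502.6, 62) (160, 140.9, 143.4, 228) (170, 145.0, 149.1, 228) (180, 150.4, 154.6, 228) (190, 156.0, 159.2, 228) (200, 161.1, 165.4, 229) (210, 166.8, 169.9, 229) (220, 171.5, 174.8, 229) (230, 177.0, 180.5, 229) (240, 183.4, 188.2, 206) (250, 188.6, 193.4, 154) (260, 
[... 2231 characters left out ...]
168.4]
170 270 284 [115.5, 2.5, 169.4]
172 269 284 [112.7, 3.0, 167.8]
174 269 284 [109.8, 2.8, 166.4]
176 269 284 [106.9, 2.7, 164.8]
178 269 284 [104.1, 2.5, 163.7]
180 269 284 [101.1, 2.4, 162.0]
182 270 282 [98.2, 2.3, 161.0]
184 271 282 [94.0, 1.8, 153.8]
186 271 282 [91.9, 1.9, 156.7]
188 271 282 [89.5, 1.9, 158.0]
190 270 282 [86.8, 2.5, 157.8]
192 271 281 [83.4, 2.4, 155.2]
194 271 281 [80.3, 2.2, 153.9]
196 271 281 [77.1, 2.0, 152.3]
198 271 281 [73.7, 1.9, 150.1]Traceback (most recent call last):
  File "<stdin>", line 21, in <module>
    return umr_minimum(a, axis, None, out, keepdims, initial, where)
ValueError: zero-size array to reduction operation minimum which has no identity
```

>>> step_arm --pt "0.042 0.006 -0.1" --pt "0.042 0.006 -0.3" --pt "0.042 0.006 -0.4" --pt "0.042 0.006 -0.45" --pt "0.042 0.006 -0.48" --pt "0.042 0.006 -0.509" --pt "0.042 0.006 -0.509" --pt "0.042 0.006 -0.509" --pt "0.042 0.006 -0.509" --pt "0.042 0.006 -0.509" --roll '[0, 0, 0, 0, 0, 0, 0, 0, 0, 0]' --gripper 56

```text
t: 2.65
ee_pos: [585.5, 25.8, 144.7]
eef_rot: [[0.158, 0.987, 0.005], [0.987, -0.158, 0.0], [0.001, 0.005, -1.0]]
ft_force: [0.6, -0.6, 0.3]
width: 0.595
grip_force: 0.0
```

>>> step_arm --pt "0 0 0" --pt "0 0 0" --pt "0 0 0" --pt "0 0 0" --pt "0 0 0" --pt "0 0 0" --roll '[0, 0, 0, 0, 0, 0]' --gripper 0 --force 12

```text
t: 3.15
ee_pos: [584.5, 25.9, 142.3]
eef_rot: [[0.157, 0.988, 0.002], [0.988, -0.157, 0.0], [0.0, 0.002, -1.0]]
ft_force: [9.8, -2.6, -4.0]
width: 0.206
grip_force: 3.9
```

```bash
cat > arc.py <<'E'
import numpy as np
r0=np.array([-137,-33.]); U=np.array([.1582,.9874])
def d(th): # th = opening from the start, rad; shift in units of 0.5 m
    c,s=np.cos(th),np.sin(th); r=np.array([c*r0[0]+s*r0[1], -s*r0[0]+c*r0[1]])-r0
    return np.round(np.r_[r[0]*U,r[1]]/500,3).tolist(), np.round(r).tolist()
E
python3 -c "
from arc import *
for i in range(0,36): print(i,round(i*.05,3),*d(i*.05))
print(d(1.708),d(1.74))"
```

```text
0 0.0 [0.0, 0.0, 0.0] [0.0, 0.0]
1 0.05 [-0.0, -0.003, 0.014] [-1.0, 7.0]
2 0.1 [-0.001, -0.005, 0.028] [-3.0, 14.0]
3 0.15 [-0.001, -0.007, 0.042] [-3.0, 21.0]
4 0.2 [-0.001, -0.008, 0.056] [-4.0, 28.0]
5 0.25 [-0.001, -0.008, 0.07] [-4.0, 35.0]
6 0.3 [-0.001, -0.007, 0.084] [-4.0, 42.0]
7 0.35 [-0.001, -0.006, 0.098] [-3.0, 49.0]
8 0.4 [-0.001, -0.004, 0.112] [-2.0, 56.0]
9 0.45 [-0.0, -0.001, 0.126] [-1.0, 63.0]
10 0.5 [0.0, 0.002, 0.139] [1.0, 70.0]
11 0.55 [0.001, 0.006, 0.153] [3.0, 76.0]
12 0.6 [0.002, 0.01, 0.166] [5.0, 83.0]
13 0.65 [0.003, 0.016, 0.179] [8.0, 90.0]
14 0.7 [0.003, 0.022, 0.192] [11.0, 96.0]
15 0.75 [0.005, 0.028, 0.204] [14.0, 102.0]
16 0.8 [0.006, 0.035, 0.217] [18.0, 108.0]
17 0.85 [0.007, 0.043, 0.228] [22.0, 114.0]
18 0.9 [0.008, 0.051, 0.24] [26.0, 120.0]
19 0.95 [0.01, 0.06, 0.25] [30.0, 125.0]
20 1.0 [0.011, 0.07, 0.261] [35.0, 130.0]
21 1.05 [0.013, 0.079, 0.271] [40.0, 135.0]
22 1.1 [0.014, 0.09, 0.28] [45.0, 140.0]
23 1.15 [0.016, 0.101, 0.289] [51.0, 145.0]
24 1.2 [0.018, 0.112, 0.297] [57.0, 149.0]
25 1.25 [0.02, 0.123, 0.305] [62.0, 153.0]
26 1.3 [0.022, 0.135, 0.312] [69.0, 156.0]
27 1.35 [0.024, 0.148, 0.319] [75.0, 159.0]
28 1.4 [0.026, 0.16, 0.325] [81.0, 162.0]
29 1.45 [0.028, 0.173, 0.33] [88.0, 165.0]
30 1.5 [0.03, 0.186, 0.335] [94.0, 167.0]
31 1.55 [0.032, 0.2, 0.339] [101.0, 169.0]
32 1.6 [0.034, 0.213, 0.342] [108.0, 171.0]
33 1.65 [0.036, 0.227, 0.344] [115.0, 172.0]
34 1.7 [0.039, 0.241, 0.346] [122.0, 173.0]
35 1.75 [0.041, 0.255, 0.347] [129.0, 174.0]
([0.039, 0.243, 0.346], [123.0, 173.0]) ([0.04, 0.252, 0.347], [128.0, 174.0])
```

>>> step_arm --pt "0.002 -0.003 0.014" --pt "0.002 -0.005 0.028" --pt "0.002 -0.007 0.042" --pt "0.002 -0.008 0.056" --pt "0.002 -0.008 0.07" --pt "0.002 -0.007 0.084" --pt "0.002 -0.006 0.098" --pt "0.002 -0.004 0.112" --pt "0.002 -0.001 0.126" --pt "0.002 0.002 0.139" --roll '[0, 0, 0, 0, 0, 0, 0, 0, 0, 0]' --force 20

```text
t: 3.98
ee_pos: [585.4, 27.0, 212.5]
eef_rot: [[0.157, 0.988, 0.002], [0.988, -0.157, -0.0], [0.0, 0.002, -1.0]]
ft_force: [6.1, 1.4, -5.4]
width: 0.186
grip_force: 20.0
```

>>> step_arm --pt "0.002 0.008 0.027" --pt "0.003 0.02 0.053" --pt "0.006 0.033 0.078" --pt "0.008 0.049 0.101" --pt "0.011 0.068 0.122" --pt "0.014 0.088 0.141" --pt "0.018 0.11 0.158" --pt "0.022 0.133 0.173" --pt "0.026 0.158 0.186" --pt "0.03 0.184 0.196" --roll '[0, 0, 0, 0, 0, 0, 0, 0, 0, 0]'

```text
t: 4.82
ee_pos: [599.7, 115.6, 309.9]
eef_rot: [[0.16, 0.987, -0.0], [0.987, -0.16, -0.006], [-0.006, 0.001, -1.0]]
ft_force: [4.3, -3.4, -5.9]
width: 0.188
grip_force: 20.0
```

>>> step_arm --pt "0.002 0.014 0.004" --pt "0.004 0.027 0.007" --pt "0.006 0.041 0.009" --pt "0.008 0.055 0.011" --pt "0.009 0.059 0.011" --pt "0.009 0.059 0.011" --roll '[0, 0, 0, 0, 0, 0]'

```text
t: 5.32
ee_pos: [604.6, 145.8, 316.6]
eef_rot: [[0.159, 0.987, 0.002], [0.987, -0.159, -0.004], [-0.004, 0.002, -1.0]]
ft_force: [2.8, -4.2, 3.3]
width: 0.19
grip_force: 20.0
```

>>> step_arm --pt "0.001 0.006 0.0" --pt "0.002 0.012 0.0" --pt "0.003 0.018 0.0" --pt "0.003 0.018 0.0" --roll '[0, 0, 0, 0]'

```text
t: 5.65
ee_pos: [606.1, 155.4, 317.1]
eef_rot: [[0.159, 0.987, 0.002], [0.987, -0.159, -0.003], [-0.003, 0.003, -1.0]]
ft_force: [2.5, -3.4, 7.2]
width: 0.188
grip_force: 20.0
```

```bash
python3 - <<'E'
from h import *
import pickle
t=cam('scene'); pickle.dump(t,open('s2.pkl','wb')); cv2.imwrite('pics/s2.png',cv2.resize(t['img'][110:270,150:330],None,fx=3.5,fy=3.5,interpolation=3)[:,:,::-1])
P=cloud(t); I=t['img'].astype(int)
U=np.array([.1582,.9874]);V=np.array([-.9874,.1582])
x=P[...,:2]@U; y=P[...,:2]@V+572.2
m=(t['depth']>0)&(abs(y)<75)&(x>150)&(x<300)&(P[...,2]>60)&(I.min(-1)>90)
for z in range(190,350,10):
    w=m&(abs(P[...,2]-z)<5)&((y>25)|(y<-25))
    if w.sum()>2: print(z,w.sum(),np.round(np.percentile(x[w],[5,50,95])),np.round([y[w].min(),y[w].max()]))
E
```

```text
190 68 [257. 260. 263.] [-67.  66.]
200 87 [253. 256. 259.] [-64.  66.]
210 88 [249. 252. 255.] [-67.  67.]
220 87 [244. 247. 250.] [-65.  65.]
230 83 [239. 243. 246.] [-64.  67.]
240 83 [236. 239. 242.] [-66.  66.]
250 93 [231. 235. 238.] [-68.  66.]
260 83 [227. 230. 233.] [-68.  66.]
270 55 [224. 226. 229.] [-49.  65.]
280 51 [218. 222. 225.] [25. 66.]
290 47 [214. 217. 221.] [27. 67.]
300 49 [211. 214. 216.] [27. 65.]
310 55 [206. 209. 212.] [25. 65.]
320 50 [202. 205. 208.] [27. 66.]
330 35 [196. 202. 204.] [27. 67.]
```

View pics/s2.png

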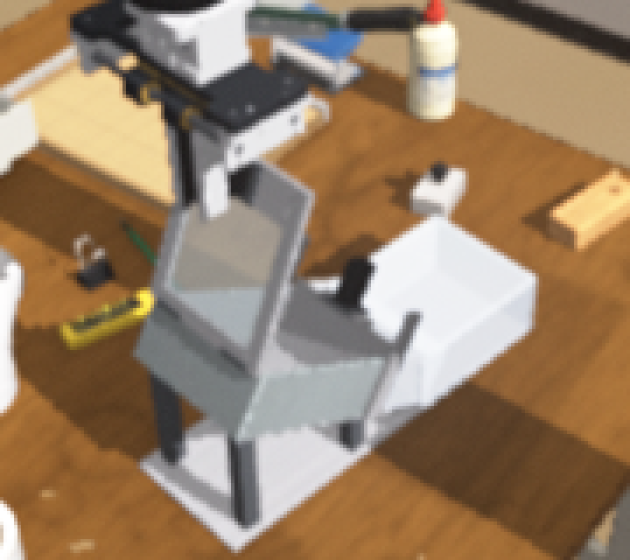

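The lid is up, but its plane leans 22.5° where the stop is at 19.7°, so I push it a little further.

>>> step_arm --pt "0.001 0.008 0.001" --pt "0.002 0.016 0.002" --pt "0.003 0.024 0.002" --pt "0.003 0.024 0.002" --pt "0.003 0.024 0.002" --roll '[0, 0, 0, 0, 0]'

```text
t: 6.12
ee_pos: [607.6, 165.0, 317.3]
eef_rot: [[0.16, 0.987, 0.001], [0.987, -0.16, -0.006], [-0.006, 0.002, -1.0]]
ft_force: [2.2, -6.9, 3.2]
width: 0.19
grip_force: 20.0
```

```bash
cat > lid.py <<'E'
from h import *
U=np.array([.1582,.9874]);V=np.array([-.9874,.1582])
def lid():
    t=cam('scene'); P=cloud(t); I=t['img'].astype(int); x=P[...,:2]@U; y=P[...,:2]@V+572.2
    m=(t['depth']>0)&(abs(y)<68)&(y>27)&(x>150)&(x<300)&(P[...,2]>195)&(P[...,2]<330)&(I.min(-1)>90)
    p=np.polyfit(P[m][:,2],x[m],1); print('lean',np.degrees(np.arctan(-p[0])),m.sum(),'s at z 330',np.polyval(p,330))
    return t
E
python3 -c "
from lid import *
lid()"
```

```text
lean 19.585847506040007 589 s at z 330 210.70836862965984
```

```bash
python3 - <<'E'
from h import *
import pickle
s=pickle.load(open('s2.pkl','rb')); w=pickle.load(open('w1.pkl','rb'))
R=bot.read_state(); off=w['T'][:3,3]-np.array([562.67,26.04,395.64]); tcp=np.array([606.1,155.4,317.1])
p=tcp+off; uv=proj(s,p); q=s['view']@np.r_[p,1]; print(off,uv,-q[2],'crop px',(uv-[150,110])*3.5)
u,v=uv.astype(int); print(s['depth'][v-4:v+5:2,u-8:u+9:2].astype(int)); print(s['img'][v,u])
P=cloud(s); U=np.array([.1582,.9874]);V=np.array([-.9874,.1582])
d=P-tcp; a=d[...,:2]@U; b=d[...,:2]@V; m=(s['depth']>0)&(abs(b)<110)&(abs(a)<150)
for z in range(0,300,15):
    k=m&(abs(d[...,2]-z)<8)&(P[...,2]>300)
    if k.sum()>3: print(z,np.round(np.percentile(a[k],[2,98])),np.round(np.percentile(b[k],[2,98])),k.sum())
E
```

```text
[ 10.22473897  71.09543733 168.68573879] [175.91711375 119.8012091 ] 856.8141920029869 crop px [90.70989814 34.30423184]
[[1786 1786  950  947  949  949  947  951  948]
 [1779 1770  944  938  941  942  940  943  948]
 [1756 1770  951  944  936  938  941  937  937]
 [1757 1752  954  948  944  941  946  945  935]
 [1729 1738 1680  954  956  960  966  972  938]]
[29 30 31]
0 [-48.  12.] [-14.  67.] 219
15 [-53.  11.] [-16.  65.] 160
30 [-6. 12.] [-19.  24.] 79
45 [-2. 12.] [-18.  23.] 74
60 [-1. 13.] [-18.  24.] 42
75 [ 6. 11.] [13. 29.] 8
90 [-28.  36.] [-75.  83.] 232
105 [-25.  36.] [-74.  88.] 404
120 [-27.  36.] [-83.  90.] 661
135 [-23.  33.] [-83.  89.] 457
150 [-16.  26.] [-12.  43.] 157
165 [-28.  37.] [-7. 43.] 172
180 [-29.  38.] [-18.  42.] 337
195 [-15.  37.] [-5. 37.] 132
210 [-18.  40.] [-12.  40.] 221
225 [-21.  40.] [-15.  40.] 260
240 [-19.  38.] [-9. 38.] 239
255 [-19.  42.] [-3. 38.] 235
270 [-20.  48.] [-2. 38.] 273
285 [-17.  41.] [-9. 38.] 268
```

>>> step_arm --pt "0 0 0" --pt "0 0 0" --pt "0 0 0" --pt "0 0 0.03" --pt "0 0 0.1" --pt "0 0 0.18" --pt "0 0 0.25" --pt "0 0 0.25" --roll '[0, 0, 0, 0, 0, 0, 0, 0]' --gripper 50

```text
t: 6.83
ee_pos: [608.6, 171.9, 448.7]
eef_rot: [[0.156, 0.988, 0.011], [0.988, -0.156, 0.006], [0.007, 0.01, -1.0]]
ft_force: [-0.1, 0.7, -0.6]
width: 0.533
grip_force: 0.0
```

>>> step_arm --pt "-0.172 -0.79 -0.08" --pt "-0.172 -0.79 -0.08" --pt "-0.172 -0.79 -0.08" --pt "-0.172 -0.79 -0.08" --pt "-0.172 -0.79 -0.08" --pt "-0.172 -0.79 -0.08" --pt "-0.172 -0.79 -0.08" --pt "-0.172 -0.79 -0.08" --pt "-0.172 -0.79 -0.08" --pt "-0.172 -0.79 -0.08" --roll '[-0.037, -0.037, -0.037, -0.037, -0.037, -0.037, -0.037, -0.037, -0.037, -0.037]' --gripper 80

```text
t: 7.67
ee_pos: [519.3, -228.6, 400.4]
eef_rot: [[0.198, 0.98, -0.001], [0.98, -0.198, -0.0], [-0.001, -0.001, -1.0]]
ft_force: [-0.1, -0.1, 0.2]
width: 0.85
grip_force: 0.0
```

```bash
python3 - <<'E'
from lid import *
lid()
c=cam('wrist'); save(c,'w2.png'); s=bot.read_state(); print(s['t'],s['ee_pos'],s['eef_rot'][:,0],s['joints'])
P=cloud(c)
m=(P[...,2]>20)&(P[...,2]<40)&(abs(P[...,0]-521)<80)&(abs(P[...,1]+350)<80)&(c['depth']>0)
q=P[m]; print(m.sum(),np.median(q[:,2]),q.mean(0),cv2.minAreaRect(q[:,:2].astype(np.float32)))
v,u=np.where(m); print(u.min(),u.max(),v.min(),v.max())
E
```

```text
lean 19.592269834713623 588 s at z 330 210.59131582228167
7.7667 [ 518.21329851 -231.82237603  399.59301979] [ 0.20492471  0.97877393 -0.00272964] [ 0.58695512  0.37536785 -0.32860216  1.45364809  0.12499544  1.33559252
  0.04376588]
1329 27.81910043249752 [ 519.39861796 -349.48423393   27.71963663] ((518.8577270507812, -352.06072998046875), (105.5038833618164, 42.002811431884766), 79.01033020019531)
264 287 185 241
```

>>> step_arm --pt "-0.014 -0.302 -0.4" --pt "-0.014 -0.302 -0.4" --pt "-0.014 -0.302 -0.4" --pt "-0.014 -0.302 -0.4" --pt "-0.014 -0.302 -0.4" --pt "-0.014 -0.302 -0.4" --pt "-0.014 -0.302 -0.5" --pt "-0.014 -0.302 -0.58" --pt "-0.014 -0.302 -0.65" --pt "-0.014 -0.302 -0.68" --roll '[0, 0, 0, 0, 0, 0, 0, 0, 0, 0]'

```text
t: 8.6
ee_pos: [511.4, -372.4, 55.1]
eef_rot: [[0.194, 0.981, -0.007], [0.981, -0.194, 0.007], [0.005, -0.008, -1.0]]
ft_force: [0.5, 0.9, -0.2]
width: 0.852
grip_force: 0.0
```

>>> step_arm --pt "0 0 -0.03" --pt "0 0 -0.06" --pt "0 0 -0.08" --pt "0 0 -0.092" --pt "0 0 -0.092" --pt "0 0 -0.092" --roll '[0, 0, 0, 0, 0, 0]'

```text
t: 9.1
ee_pos: [514.6, -376.0, 15.3]
eef_rot: [[0.195, 0.981, 0.001], [0.981, -0.195, 0.0], [0.0, 0.001, -1.0]]
ft_force: [-0.2, -0.1, 0.4]
width: 0.851
grip_force: 0.0
```

>>> step_arm --pt "0 0 0" --pt "0 0 0" --pt "0 0 0" --pt "0 0 0" --pt "0 0 0" --pt "0 0 0" --roll '[0, 0, 0, 0, 0, 0]' --gripper 30 --force 25

```text
t: 9.6
ee_pos: [514.3, -376.7, 15.2]
eef_rot: [[0.195, 0.981, 0.001], [0.981, -0.195, -0.0], [-0.0, 0.001, -1.0]]
ft_force: [0.4, -0.5, -0.5]
width: 0.461
grip_force: 0.3
```

>>> step_arm --pt "0 0 0" --pt "0 0 0" --pt "0 0 0.02" --pt "0 0 0.05" --pt "0 0 0.1" --pt "0 0 0.17" --pt "0 0 0.24" --pt "0 0 0.31" --pt "0 0 0.37" --pt "0 0 0.37" --roll '[0, 0, 0, 0, 0, 0, 0, 0, 0, 0]'

```text
t: 10.43
ee_pos: [517.4, -378.3, 207.4]
eef_rot: [[0.196, 0.981, 0.01], [0.981, -0.196, -0.006], [-0.004, 0.011, -1.0]]
ft_force: [0.5, 0.1, -1.2]
width: 0.445
grip_force: 25.0
```

>>> step_arm --pt "0.006 0.035 0" --pt "0.015 0.09 0" --pt "0.027 0.16 0" --pt "0.04 0.23 0" --pt "0.052 0.3 0" --pt "0.064 0.37 0" --pt "0.076 0.44 0" --pt "0.088 0.51 0" --pt "0.1 0.58 0" --pt "0.111 0.64 0" --roll '[0, 0, 0.01, 0.02, 0.037, 0.037, 0.037, 0.037, 0.037, 0.037]'

```text
t: 11.27
ee_pos: [568.9, -53.6, 199.8]
eef_rot: [[0.156, 0.988, -0.001], [0.988, -0.156, 0.001], [0.001, -0.001, -1.0]]
ft_force: [0.2, -0.6, -1.0]
width: 0.441
grip_force: 25.0
```

>>> step_arm --pt "0.01 0.06 0" --pt "0.018 0.1 0" --pt "0.024 0.139 0" --pt "0.024 0.139 0" --pt "0.024 0.139 0" --roll '[0, 0, 0, 0, 0]'

```text
t: 11.68
ee_pos: [580.9, 14.0, 199.7]
eef_rot: [[0.155, 0.988, -0.001], [0.988, -0.155, 0.0], [-0.0, -0.001, -1.0]]
ft_force: [0.8, 0.2, -1.7]
width: 0.444
grip_force: 25.0
```

```bash
python3 - <<'E'
from lid import *
t=lid(); cv2.imwrite('pics/s3.png',cv2.resize(t['img'][110:270,150:330],None,fx=3.5,fy=3.5,interpolation=3)[:,:,::-1])
P=cloud(t); hsv=cv2.cvtColor(t['img'],cv2.COLOR_RGB2HSV)
x=P[...,:2]@U; y=P[...,:2]@V+572.2
m=(hsv[...,1]>90)&(hsv[...,0]<30)&(P[...,2]>150)&(abs(y)<40)&(x<250)&(x>50)&(t['depth']>0)
print(m.sum(), np.percentile(x[m],[2,50,98]),np.percentile(y[m],[2,98]),np.percentile(P[m][:,2],[2,98]))
s=bot.read_state(); print(s['ee_pos'],s['width'],s['grip_force'],s['joints'])
E
```

```text
lean 19.57552508351161 594 s at z 330 210.5985724745487
433 [ 83.62988458 135.70915572 184.70266278] [-35.41338095  24.95126341] [185.26994807 318.43416229]
[580.86759321  12.19957034 199.63589457] 0.4442061903306723 24.95506525039673 [ 0.1199038   0.56095612 -0.29397419  1.72773297  0.20185933  0.88397198
 -0.41788487]
```

View pics/s3.png

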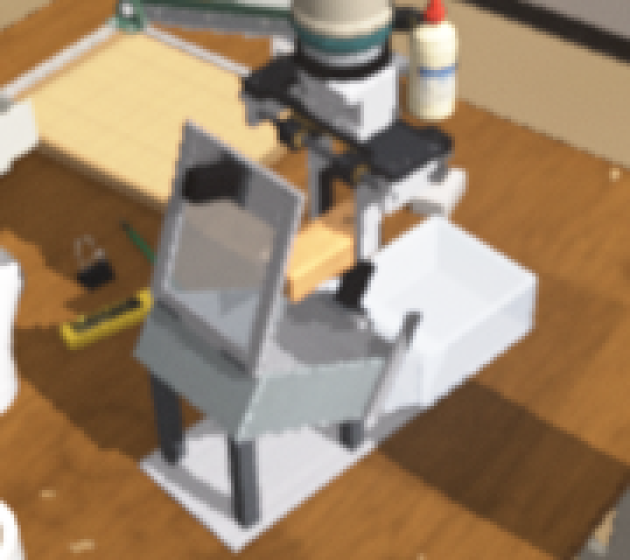

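The block is held level, with its uphill end at s≈184. The lid is at its stop and the path into the chamber is clear.

>>> step_arm --pt "0.003 0.02 -0.03" --pt "0.006 0.04 -0.06" --pt "0.01 0.06 -0.09" --pt "0.013 0.08 -0.115" --pt "0.016 0.099 -0.14" --pt "0.016 0.099 -0.14" --pt "0.016 0.099 -0.14" --roll '[0, 0, 0, 0, 0, 0, 0]'

```text
t: 12.32
ee_pos: [589.1, 62.4, 129.3]
eef_rot: [[0.157, 0.988, -0.002], [0.988, -0.157, -0.0], [-0.001, -0.001, -1.0]]
ft_force: [0.1, -1.2, -0.3]
width: 0.444
grip_force: 25.0
```

>>> step_arm --pt "0 0 -0.006" --pt "0 0 -0.012" --pt "0 0 -0.018" --pt "0 0 -0.024" --pt "0 0 -0.03" --pt "0 0 -0.036" --pt "0 0 -0.042" --pt "0 0 -0.048" --roll '[0, 0, 0, 0, 0, 0, 0, 0]' --force 8

```text
t: 12.98
ee_pos: [589.6, 62.2, 105.7]
eef_rot: [[0.157, 0.988, 0.0], [0.988, -0.157, -0.0], [-0.0, 0.0, -1.0]]
ft_force: [-0.3, -2.0, 0.7]
width: 0.446
grip_force: 8.0
```

```bash
python3 - <<'E'
from lid import *
t=lid(); s=bot.read_state(); print(s['t'],s['ee_pos'],s['ft_force'],s['moment'])
P=cloud(t); hsv=cv2.cvtColor(t['img'],cv2.COLOR_RGB2HSV)
x=P[...,:2]@U; y=P[...,:2]@V+572.2
m=(hsv[...,1]>110)&(hsv[...,0]<30)&(P[...,2]>70)&(abs(y)<40)&(x<260)&(x>50)&(t['depth']>0)
print(m.sum(), np.percentile(x[m],[2,50,98]),np.percentile(P[m][:,2],[2,98]))
E
```

```text
lean 21.624056021604513 856 s at z 330 189.27830673584052
13.0333 [589.26042818  62.36891654 105.1839728 ] [ 0.25762536 -0.66658939 -0.16036896] [-0.28764697 -0.14374528 -0.02910569]
122 [128.23831767 168.57234674 201.97342846] [106.14065805 288.05566213]
```

>>> step_arm --pt "0 0 -0.006" --pt "0 0 -0.012" --pt "0 0 -0.018" --pt "0 0 -0.022" --pt "0 0 -0.022" --roll '[0, 0, 0, 0, 0]'

```text
t: 13.45
ee_pos: [589.3, 62.8, 94.4]
eef_rot: [[0.157, 0.988, -0.001], [0.988, -0.157, 0.0], [0.0, -0.001, -1.0]]
ft_force: [0.1, 0.4, 0.0]
width: 0.444
grip_force: 8.0
```

>>> step_arm --pt "0 0 0" --pt "0 0 0" --pt "0 0 0" --pt "0 0 0.0" --pt "0 0 0.0" --roll '[0, 0, 0, 0, 0]' --gripper 62

```text
t: 13.87
ee_pos: [589.6, 62.6, 95.1]
eef_rot: [[0.157, 0.988, 0.0], [0.988, -0.157, 0.0], [0.0, 0.0, -1.0]]
ft_force: [-0.2, 0.6, -0.2]
width: 0.659
grip_force: 0.0
```

>>> step_arm --pt "0 0 0.03" --pt "-0.002 -0.01 0.07" --pt "-0.008 -0.05 0.12" --pt "-0.016 -0.1 0.17" --pt "-0.02 -0.13 0.23" --pt "-0.02 -0.13 0.3" --pt "-0.02 -0.13 0.38" --pt "-0.02 -0.13 0.46" --pt "-0.02 -0.13 0.53" --pt "-0.02 -0.13 0.6" --roll '[0, 0, 0, 0, 0, 0, 0, 0, 0, 0]'

```text
t: 14.7
ee_pos: [579.2, -2.5, 397.4]
eef_rot: [[0.157, 0.988, 0.001], [0.988, -0.157, 0.0], [0.0, 0.001, -1.0]]
ft_force: [0.5, -0.5, 0.4]
width: 0.66
grip_force: 0.0
```

```bash
python3 - <<'E'
from lid import *
t=lid(); s=bot.read_state(); print(s['t'],s['ee_pos'],s['ft_force'])
c=cam('wrist')
P=cloud(c); hsv=cv2.cvtColor(c['img'],cv2.COLOR_RGB2HSV); x=P[...,:2]@U; y=P[...,:2]@V+572.2
m=(hsv[...,1]>90)&(hsv[...,0]<30)&(hsv[...,0]>5)&(P[...,2]>55)&(abs(y)<70)&(x<280)&(x>50)&(c['depth']>0)
print(m.sum(), np.percentile(x[m],[2,50,98]),np.percentile(y[m],[2,98]),np.percentile(P[m][:,2],[2,98]))
tp=cam('top'); cv2.imwrite('pics/c4.png',np.hstack([cv2.resize(c['img'],(512,384)),cv2.resize(tp['img'][120:225,190:300],(288,384))])[:,:,::-1])
E
```

```text
lean 19.504540871504346 586 s at z 330 210.71879235272587
14.75 [582.41864069  -1.97851279 404.51933606] [ 2.60760244 -0.02533509  5.32983459]
10443 [105.9644773  111.63990215 219.06003955] [-52.88310813  31.86494359] [ 83.25520719 524.11643804]
```

View pics/c4.png

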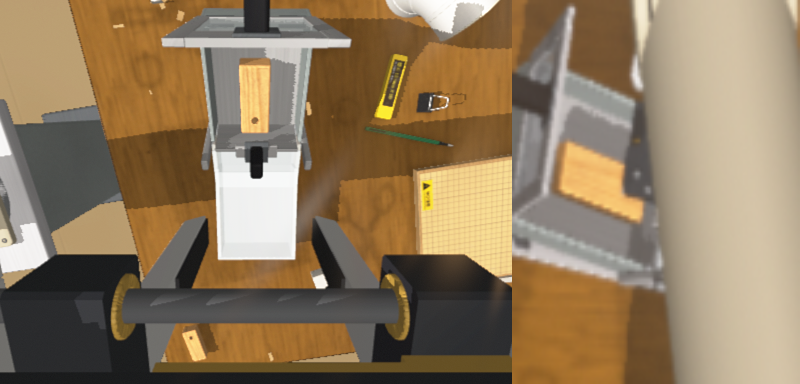

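The block lies flat on the chamber slope (wrist 255,95), just above the gate, and the lid is still at its stop. Next: take the lid handle again and close it.

>>> step_arm --pt "0.01 0.06 0.092" --pt "0.025 0.14 0.092" --pt "0.038 0.22 0.092" --pt "0.05 0.3 0.092" --pt "0.055 0.344 0.092" --pt "0.055 0.344 0.06" --pt "0.055 0.344 0.0" --pt "0.055 0.344 -0.08" --pt "0.055 0.344 -0.13" --pt "0.055 0.344 -0.158" --roll '[0, 0, 0, 0, 0, 0, 0, 0, 0, 0]' --gripper 50

```text
t: 15.68
ee_pos: [604.1, 168.2, 310.1]
eef_rot: [[0.157, 0.988, -0.009], [0.988, -0.157, -0.003], [-0.004, -0.008, -1.0]]
ft_force: [-0.2, -0.2, 0.4]
width: 0.533
grip_force: 0.0
```

>>> step_arm --pt "0 0 0" --pt "0 0 0" --pt "0 0 0" --pt "0 0 0" --pt "0 0 0" --pt "0 0 0" --roll '[0, 0, 0, 0, 0, 0]' --gripper 0 --force 20

```text
t: 16.18
ee_pos: [608.4, 169.6, 317.2]
eef_rot: [[0.157, 0.988, 0.004], [0.988, -0.158, 0.001], [0.001, 0.004, -1.0]]
ft_force: [2.9, -0.3, 1.2]
width: 0.185
grip_force: 20.0
```

```bash
python3 - <<'E'
# reverse arc about the hinge: current command vs start of opening (584.5? frame)
import numpy as np
U=np.array([.1582,.9874]); b=np.array([565.,-90.5])
cur=np.array([(np.array([607,169.5])-b)@U,324.]); H=np.array([255.2,182.8])
print('cur',cur,'rel',cur-H,np.hypot(*(cur-H)), 'ang', np.degrees(np.arctan2(*(cur-H)[::-1])))
r=cur-H; prev=np.zeros(3)
for k,th in enumerate(np.arange(.1,1.81,.1)):
    c,s=np.cos(th),np.sin(th); q=np.array([c*r[0]-s*r[1], s*r[0]+c*r[1]])-r
    d=np.r_[q[0]*U,q[1]]/500; print(round(th,2),np.round(d,3),np.round(d-prev,3))
    if k in(9,):prev=d
E
```

```text
cur [263.3684 324.    ] rel [  8.1684 141.2   ] 141.43607304559893 ang 86.68913736477934
0.1 [-0.004 -0.028  0.   ] [-0.004 -0.028  0.   ]
0.2 [-0.009 -0.056 -0.002] [-0.009 -0.056 -0.002]
0.3 [-0.013 -0.083 -0.008] [-0.013 -0.083 -0.008]
0.4 [-0.018 -0.11  -0.016] [-0.018 -0.11  -0.016]
0.5 [-0.022 -0.136 -0.027] [-0.022 -0.136 -0.027]
0.6 [-0.026 -0.16  -0.04 ] [-0.026 -0.16  -0.04 ]
0.7 [-0.029 -0.183 -0.056] [-0.029 -0.183 -0.056]
0.8 [-0.033 -0.205 -0.074] [-0.033 -0.205 -0.074]
0.9 [-0.036 -0.225 -0.094] [-0.036 -0.225 -0.094]
1.0 [-0.039 -0.242 -0.116] [-0.039 -0.242 -0.116]
1.1 [-0.041 -0.257 -0.14 ] [-0.002 -0.015 -0.024]
1.2 [-0.043 -0.27  -0.165] [-0.005 -0.028 -0.049]
1.3 [-0.045 -0.28  -0.191] [-0.006 -0.038 -0.075]
1.4 [-0.046 -0.288 -0.218] [-0.007 -0.046 -0.102]
1.5 [-0.047 -0.293 -0.246] [-0.008 -0.051 -0.13 ]
1.6 [-0.047 -0.295 -0.274] [-0.009 -0.053 -0.158]
1.7 [-0.047 -0.295 -0.303] [-0.008 -0.053 -0.187]
1.8 [-0.047 -0.291 -0.331] [-0.008 -0.049 -0.215]
```

>>> step_arm --pt "0 0 0" --pt "0 0 0" --pt "-0.003 -0.018 0" --pt "-0.006 -0.036 0" --pt "-0.006 -0.036 0" --roll '[0, 0, 0, 0, 0]' --gripper 36

```text
t: 16.6
ee_pos: [603.9, 148.1, 315.9]
eef_rot: [[0.16, 0.987, -0.0], [0.987, -0.16, -0.003], [-0.003, -0.0, -1.0]]
ft_force: [0.4, -0.1, -0.4]
width: 0.382
grip_force: 0.0
```

>>> step_arm --pt "0 0 0" --pt "0 0 0" --pt "0 0 0" --pt "0 0 0" --roll '[0, 0, 0, 0]' --gripper 0

```text
t: 16.93
ee_pos: [605.5, 151.4, 316.0]
eef_rot: [[0.157, 0.988, 0.003], [0.988, -0.157, 0.0], [0.001, 0.003, -1.0]]
ft_force: [4.4, 0.3, -1.7]
width: 0.193
grip_force: 20.0
```

```bash
python3 - <<'E'
import numpy as np
U=np.array([.1582,.9874]); r=np.array([-10.2,141.2]); prev=np.zeros(3)
for k,th in enumerate(np.r_[np.arange(.1,1.71,.1),1.75,1.8]):
    c,s=np.cos(th),np.sin(th); q=np.array([c*r[0]-s*r[1], s*r[0]+c*r[1]])-r
    d=np.r_[q[0]*U,q[1]]/500; print(round(th,2),np.round(d-prev,3).tolist(),'abs',np.round(q))
    if k in(9,):prev=d
E
```

```text
0.1 [-0.004, -0.028, -0.003] abs [-14.  -2.]
0.2 [-0.009, -0.055, -0.01] abs [-28.  -5.]
0.3 [-0.013, -0.082, -0.019] abs [-41.  -9.]
0.4 [-0.017, -0.107, -0.03] abs [-54. -15.]
0.5 [-0.021, -0.131, -0.044] abs [-66. -22.]
0.6 [-0.025, -0.154, -0.061] abs [-78. -30.]
0.7 [-0.028, -0.175, -0.08] abs [-89. -40.]
0.8 [-0.031, -0.194, -0.1] abs [-98. -50.]
0.9 [-0.034, -0.211, -0.123] abs [-107.  -61.]
1.0 [-0.036, -0.225, -0.147] abs [-114.  -73.]
1.1 [-0.002, -0.012, -0.026] abs [-120.  -86.]
1.2 [-0.003, -0.022, -0.052] abs [-125. -100.]
1.3 [-0.005, -0.029, -0.08] abs [-129. -113.]
1.4 [-0.005, -0.033, -0.108] abs [-131. -127.]
1.5 [-0.005, -0.034, -0.136] abs [-131. -141.]
1.6 [-0.005, -0.033, -0.164] abs [-131. -156.]
1.7 [-0.005, -0.028, -0.192] abs [-129. -170.]
1.75 [-0.004, -0.025, -0.206] abs [-127. -176.]
1.8 [-0.003, -0.021, -0.219] abs [-125. -183.]
```

>>> step_arm --pt "-0.003 -0.028 -0.003" --pt "-0.007 -0.055 -0.01" --pt "-0.011 -0.082 -0.019" --pt "-0.015 -0.107 -0.03" --pt "-0.019 -0.131 -0.044" --pt "-0.023 -0.154 -0.061" --pt "-0.026 -0.175 -0.08" --pt "-0.029 -0.194 -0.1" --pt "-0.032 -0.211 -0.123" --pt "-0.034 -0.225 -0.147" --roll '[0, 0, 0, 0, 0, 0, 0, 0, 0, 0]'

```text
t: 17.77
ee_pos: [587.0, 36.4, 242.1]
eef_rot: [[0.159, 0.987, 0.001], [0.987, -0.159, -0.001], [-0.001, 0.001, -1.0]]
ft_force: [2.6, 0.4, 4.8]
width: 0.19
grip_force: 21.7
```

>>> step_arm --pt "-0.002 -0.012 -0.026" --pt "-0.003 -0.022 -0.052" --pt "-0.005 -0.029 -0.08" --pt "-0.005 -0.033 -0.108" --pt "-0.005 -0.034 -0.136" --pt "-0.005 -0.033 -0.164" --pt "-0.005 -0.033 -0.164" --roll '[0, 0, 0, 0, 0, 0, 0]'

```text
t: 18.35
ee_pos: [584.3, 19.8, 157.9]
eef_rot: [[0.158, 0.987, -0.001], [0.987, -0.158, -0.002], [-0.002, -0.0, -1.0]]
ft_force: [5.6, -1.0, -6.2]
width: 0.191
grip_force: 21.7
```

>>> step_arm --pt "0.0 0.003 -0.014" --pt "0.001 0.005 -0.028" --pt "0.001 0.008 -0.042" --pt "0.001 0.008 -0.042" --roll '[0, 0, 0, 0]'

```text
t: 18.68
ee_pos: [585.0, 24.5, 137.9]
eef_rot: [[0.158, 0.987, -0.0], [0.987, -0.158, -0.002], [-0.002, 0.0, -1.0]]
ft_force: [4.0, -5.9, -3.2]
width: 0.187
grip_force: 21.8
```

>>> step_arm --pt "0.0 0.001 -0.006" --pt "0.0 0.002 -0.012" --pt "0.0 0.003 -0.018" --pt "0.0 0.003 -0.018" --roll '[0, 0, 0, 0]'

```text
t: 19.02
ee_pos: [585.4, 26.9, 129.9]
eef_rot: [[0.158, 0.988, 0.001], [0.988, -0.158, -0.001], [-0.001, 0.001, -1.0]]
ft_force: [4.1, -3.4, 0.2]
width: 0.189
grip_force: 23.3
```

```bash
cat > shut.py <<'E'
from h import *
U=np.array([.1582,.9874]);V=np.array([-.9874,.1582])
def prof(n):
    t=cam(n); P=cloud(t); I=t['img'].astype(int); x=P[...,:2]@U; y=P[...,:2]@V+572.2
    m=(t['depth']>0)&(abs(y)<45)&(x>165)&(x<235)&(P[...,2]>110)&(P[...,2]<205)&(I.min(-1)>150)
    A=np.c_[x[m],np.ones(m.sum())]; z=P[...,2][m]; w=np.ones(len(z),bool)
    for _ in range(6):
        p=np.linalg.lstsq(A[w],z[w],rcond=None)[0]; w=abs(z-A@p)<5
    print(n,'lid slope',np.degrees(np.arctan(p[0])),'z at 160',np.polyval(p,160),w.sum(),m.sum())
    return t,P,x,y
E
python3 - <<'E'
from shut import *
prof('scene'); prof('top'); s=bot.read_state(); print(s['t'],s['ee_pos'],s['ft_force'])
import pickle
for n in['top']:pass
E
```

```text
scene lid slope 29.52188808726946 z at 160 133.19118138640704 326 326
top lid slope 29.364321733967298 z at 160 138.10606856063396 753 773
19.1167 [585.4265713   26.91967065 129.89113373] [ 4.12622786 -4.79819566  0.56835749]
```

>>> step_arm --pt "0 0 0" --pt "0 0 0" --pt "0 0 0" --pt "0 0 0.05" --pt "0 0 0.12" --pt "-0.002 -0.016 0.14" --pt "-0.002 -0.016 0.14" --roll '[0, 0, 0, 0, 0, 0, 0]' --gripper 40

```text
t: 19.7
ee_pos: [585.2, 19.6, 202.7]
eef_rot: [[0.158, 0.987, 0.004], [0.987, -0.158, 0.0], [0.001, 0.004, -1.0]]
ft_force: [-0.9, -0.9, -1.2]
width: 0.425
grip_force: 0.0
```

>>> step_arm --pt "0 0 0" --pt "0 0 0" --pt "0 0 0" --pt "0 0 0" --pt "0 0 0" --pt "0 0 -0.02" --pt "0 0 -0.03" --pt "0 0 -0.035" --pt "0 0 -0.04" --pt "0 0 -0.045" --roll '[0, 0, 0, 0, 0, 0, 0, 0, 0, 0]' --gripper 0

```text
t: 20.53
ee_pos: [584.0, 20.0, 177.5]
eef_rot: [[0.157, 0.988, -0.0], [0.988, -0.157, 0.0], [0.0, -0.0, -1.0]]
ft_force: [0.2, -0.4, 0.4]
width: 0.005
grip_force: 0.0
```

>>> step_arm --pt "0 0 -0.004" --pt "0 0 -0.008" --pt "0 0 -0.012" --pt "0 0 -0.016" --pt "0 0 -0.02" --pt "0 0 -0.02" --roll '[0, 0, 0, 0, 0, 0]'

```text
t: 21.03
ee_pos: [584.4, 20.2, 174.4]
eef_rot: [[0.157, 0.988, 0.003], [0.988, -0.157, -0.001], [-0.001, 0.003, -1.0]]
ft_force: [-13.9, -2.2, 43.9]
width: 0.006
grip_force: 21.8
```

>>> step_arm --pt "0 0 0.04" --pt "0 0 0.1" --pt "0 0 0.18" --pt "-0.01 -0.03 0.26" --pt "-0.01 -0.03 0.34" --pt "-0.01 -0.03 0.42" --pt "-0.01 -0.03 0.46" --pt "-0.01 -0.03 0.46" --roll '[0, 0, 0, 0, 0, 0, 0, 0]' --gripper 50

```text
t: 21.7
ee_pos: [581.5, 5.4, 403.7]
eef_rot: [[0.158, 0.987, 0.011], [0.987, -0.158, 0.001], [0.002, 0.011, -1.0]]
ft_force: [0.5, 0.2, -0.3]
width: 0.517
grip_force: 0.0
```

```bash
python3 - <<'E'
from shut import *
c,P,x,y=prof('wrist'); s=bot.read_state(); print(s['t'],s['ee_pos'])
hsv=cv2.cvtColor(c['img'],cv2.COLOR_RGB2HSV); I=c['img'].astype(int)
d=(I.max(-1)<60)&(P[...,2]>100)&(P[...,2]<200)&(abs(y)<20)&(x>50)&(x<150)
v,u=np.where(d)
for r in range(v.min(),v.max()+1,3):
  w=d[r]; 
  if w.sum()>3: print(r,[round(float(np.median(z[r][w])),1) for z in(x,y,P[...,2])])
cv2.imwrite('pics/w5.png',c['img'][:,:,::-1])
E
```

```text
wrist lid slope 30.082277663796972 z at 160 135.35275517840432 4537 4537
21.75 [580.18762678   5.23934361 400.56917606]
132 [138.0, -0.3, 130.7]
135 [134.4, -1.0, 137.3]
138 [130.9, -0.9, 143.0]
141 [127.5, -0.2, 149.8]
144 [124.1, -0.9, 154.9]
147 [120.8, -0.8, 160.7]
150 [117.4, -0.8, 164.3]
153 [113.3, -0.8, 162.2]
156 [109.1, -0.8, 159.7]
159 [104.8, -0.2, 157.2]
162 [100.4, -0.2, 154.6]
165 [95.7, -0.2, 150.5]
168 [92.6, -0.2, 156.1]
171 [88.9, -0.2, 158.0]
174 [84.6, -0.2, 156.7]
177 [79.8, -0.9, 153.1]
180 [75.1, -0.2, 150.5]
```

The wrist depth gives a lid slope of 30.1°, so it is shut. Now the gate.

>>> step_arm --pt "0 -0.025 -0.06" --pt "0 -0.025 -0.14" --pt "0 -0.025 -0.22" --pt "0 -0.025 -0.3" --pt "0 -0.025 -0.38" --pt "0 -0.025 -0.44" --pt "0 -0.025 -0.49" --pt "0 -0.025 -0.52" --pt "0 -0.025 -0.536" --pt "0 -0.025 -0.536" --roll '[0, 0, 0, 0, 0, 0, 0, 0, 0, 0]' --gripper 40

```text
t: 22.58
ee_pos: [576.6, -7.6, 127.1]
eef_rot: [[0.157, 0.988, -0.006], [0.988, -0.157, 0.0], [-0.001, -0.006, -1.0]]
ft_force: [0.8, 0.2, 0.3]
width: 0.424
grip_force: 0.0
```

>>> step_arm --pt "0 0 0" --pt "0 0 0" --pt "0 0 0" --pt "0 0 0" --pt "0 0 0" --pt "0 0 0" --roll '[0, 0, 0, 0, 0, 0]' --gripper 0 --force 25

```text
t: 23.08
ee_pos: [579.9, -7.5, 131.1]
eef_rot: [[0.157, 0.988, 0.002], [0.988, -0.157, -0.0], [0.0, 0.002, -1.0]]
ft_force: [1.4, -0.4, 5.0]
width: 0.188
grip_force: 25.0
```

>>> step_arm --pt "-0.001 -0.006 0.01" --pt "-0.002 -0.012 0.02" --pt "-0.003 -0.017 0.03" --pt "-0.004 -0.023 0.04" --pt "-0.005 -0.029 0.05" --pt "-0.005 -0.034 0.06" --pt "-0.006 -0.04 0.07" --pt "-0.007 -0.046 0.08" --pt "-0.008 -0.051 0.09" --pt "-0.008 -0.051 0.09" --roll '[0, 0, 0, 0, 0, 0, 0, 0, 0, 0]'

```text
t: 23.92
ee_pos: [575.7, -33.4, 176.5]
eef_rot: [[0.158, 0.987, 0.002], [0.987, -0.158, 0.0], [0.0, 0.002, -1.0]]
ft_force: [2.5, 0.9, 2.7]
width: 0.187
grip_force: 25.0
```

>>> step_arm --pt "0 0 0" --pt "0 0 0" --pt "0 0 0" --pt "0 0 0" --pt "0 0 0" --pt "0 0 0" --roll '[0, 0, 0, 0, 0, 0]'

```text
t: 24.42
ee_pos: [575.8, -32.7, 175.2]
eef_rot: [[0.157, 0.988, 0.002], [0.988, -0.157, 0.0], [0.001, 0.002, -1.0]]
ft_force: [4.1, 1.6, 2.8]
width: 0.189
grip_force: 25.0
```

```bash
python3 - <<'E'
from shut import *
c,P,x,y=prof('scene'); prof('top'); s=bot.read_state(); print(s['t'],s['ee_pos'],s['ft_force'])
cv2.imwrite('pics/s6.png',cv2.resize(c['img'][130:270,170:330],None,fx=4,fy=4,interpolation=3)[:,:,::-1])
E
```

```text
scene lid slope 29.946459820309563 z at 160 132.10234102858192 322 322
top lid slope 29.86813115829814 z at 160 136.98022658239563 778 821
24.5167 [575.77533233 -32.70238087 175.18559281] [5.80234876 2.08307108 3.20531517]
```

View pics/s6.png

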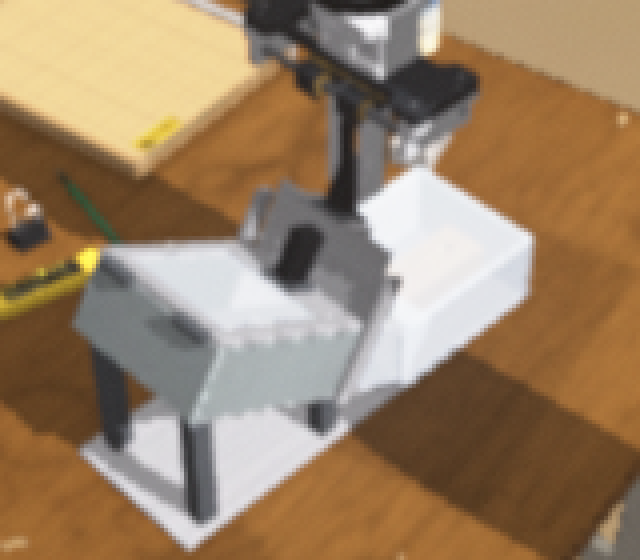

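The gate is up and the block shows through the clear roof at (440,255), in the box. The lid is shut. Now I push the gate down.

>>> step_arm --pt "0.001 0.006 -0.01" --pt "0.002 0.012 -0.02" --pt "0.003 0.017 -0.03" --pt "0.004 0.023 -0.04" --pt "0.005 0.029 -0.05" --pt "0.005 0.034 -0.06" --pt "0.006 0.04 -0.07" --pt "0.007 0.046 -0.08" --pt "0.008 0.051 -0.09" --pt "0.008 0.054 -0.096" --roll '[0, 0, 0, 0, 0, 0, 0, 0, 0, 0]'

```text
t: 25.35
ee_pos: [580.0, -7.3, 129.3]
eef_rot: [[0.157, 0.988, 0.002], [0.988, -0.157, -0.003], [-0.003, 0.002, -1.0]]
ft_force: [-3.3, -3.6, 38.3]
width: 0.19
grip_force: 25.0
```

>>> step_arm --pt "0 0.001 -0.002" --pt "0 0.002 -0.004" --pt "0 0.002 -0.004" --roll '[0, 0, 0]'

```text
t: 25.6
ee_pos: [580.0, -7.2, 128.9]
eef_rot: [[0.158, 0.987, 0.003], [0.987, -0.158, -0.004], [-0.004, 0.003, -1.0]]
ft_force: [-2.7, -3.1, 34.3]
width: 0.189
grip_force: 25.0
```

>>> step_arm --pt "0 0 0.004" --pt "0 0 0.004" --pt "0 0 0.004" --pt "0 0 0.03" --pt "0 0 0.1" --pt "0 0 0.18" --pt "0 0.025 0.26" --pt "0 0.025 0.34" --pt "0 0.025 0.42" --pt "0 0.025 0.5" --roll '[0, 0, 0, 0, 0, 0, 0, 0, 0, 0]' --gripper 50

```text
t: 26.43
ee_pos: [577.2, 7.4, 375.2]
eef_rot: [[0.157, 0.988, -0.005], [0.988, -0.157, -0.001], [-0.001, -0.005, -1.0]]
ft_force: [0.4, -0.3, 0.4]
width: 0.529
grip_force: 0.0
```

>>> step_arm --pt "0 0 0.04" --pt "0 0 0.046" --pt "0 0 0.046" --pt "0 0 0.046" --roll '[0, 0, 0, 0]'

```text
t: 26.77
ee_pos: [577.7, 7.1, 395.5]
eef_rot: [[0.157, 0.988, -0.005], [0.988, -0.157, -0.001], [-0.001, -0.005, -1.0]]
ft_force: [-0.1, 0.3, -0.4]
width: 0.533
grip_force: 0.0
```

```bash
python3 - <<'E'
from shut import *
c,P,x,y=prof('wrist'); s=bot.read_state(); print(s['t'],s['ee_pos'],s['ft_force'])
I=c['img'].astype(int)
d=(I.max(-1)<60)&(P[...,2]>100)&(P[...,2]<200)&(abs(y)<20)&(x>50)&(x<150)
v,u=np.where(d)
for r in range(v.min(),v.max()+1,3):
  w=d[r]
  if w.sum()>3: print(r,[round(float(np.median(z[r][w])),1) for z in(x,y,P[...,2])])
tp=cam('top'); cv2.imwrite('pics/f.png',np.hstack([c['img'][20:300,140:400],cv2.resize(tp['img'][120:260,170:400],(460,280))])[:,:,::-1])
E
```

```text
wrist lid slope 30.07045991444498 z at 160 135.347426726045 4759 4759
26.8167 [577.63729757   7.10769879 395.23480794] [ 0.39691512 -0.12293737 -0.64644284]
132 [138.6, -0.3, 130.7]
135 [135.1, -0.3, 136.1]
138 [131.6, -0.2, 141.6]
141 [128.3, -0.9, 148.2]
144 [125.0, -0.8, 154.0]
147 [121.8, -0.8, 159.3]
150 [118.5, -0.8, 163.8]
153 [114.6, -0.8, 163.0]
156 [110.5, -0.2, 160.5]
159 [106.3, -0.9, 158.1]
162 [102.0, -0.3, 155.7]
165 [96.8, 0.3, 148.0]
168 [93.8, -1.0, 154.0]
171 [90.6, -0.3, 157.9]
174 [86.6, -0.3, 157.8]
177 [82.0, -0.4, 154.9]
180 [77.3, -0.4, 151.6]
183 [72.8, -0.5, 149.7]
```

View pics/f.png

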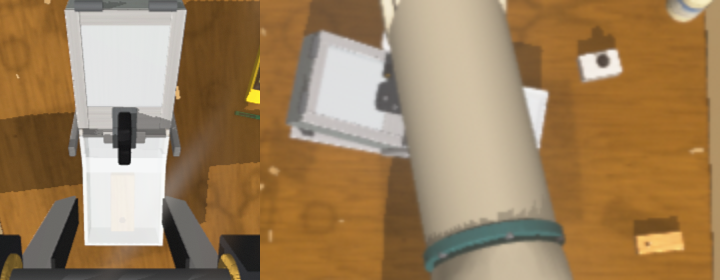

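The lid is shut at a 30.1° slope and the gate fin is back at its starting height. The block lies in the box at (122,200), and the weight and the small look-alike block have not moved.

```bash
python3 -c "
from bench import bot
print(bot.finish_job())"
```

```text
the job is handed in; nothing more can be done
None
```

The job is handed in at about 27 s: the block lies in the receiving box, the lid and gate measured shut, they were never open together, and the arm ended clear of the dust lock.

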